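Locate a bored board in the marking jig and punch it

TASK

Slide the bored board along the channel of the jig until it is fully home against the end stop, then put the round-headed locating pin from the rack down through the board's hole into the hole of the jig beneath it until its collar sits flat on the board. Only once the board is pinned, push the sprung punch on the arch all the way down to mark the board, and let it spring back up. Leave the board pinned and everything else where it stands.

Things in the scene. Friction and masses are not known exactly. Their poses are not given: they have to be found in the camera images.
- jig: fixed marking jig: aluminium base plate 280 (x) x 160 (y) x 20 mm thick. Origin under its centre at bench height; z up; x along the channel towards the end stop. Two steel rails 12 mm wide, inner faces at y = +/-51 mm, from x = -140 to +115 mm, tops at z = 42 mm, form the channel. A board fully home has its origin at x = 45, y = 0 (+/-1), z = 20 mm
- jig_hole (a point): centre of the mouth of the jig's locating hole, in the top of the base plate (x = 0, y = 0, z = 20 mm in the jig's frame), 15 mm in diameter, through the plate (20 mm deep); hidden under the board when the board is home. Axes as the jig's
- jig_stop (a point): middle of the top edge of the steel end stop's face that the board comes against: x = 115, y = 0, z = 60 mm in the jig's frame; the stop is 100 mm wide (y), 20 mm thick beyond the face
- jig_arch (a point): middle of the top of the grey arch over the channel: x = 85, y = 0, z = 80 mm in the jig's frame. Beam 30 mm wide (x = 70 to 100), underside at z = 62 mm; posts 16 mm wide at y = +/-71 mm; the sprung punch stands here
- board: loose pale wooden tongue-and-groove board lying in the channel short of the stop, 140 (x) x 100 (y, including a 6 mm tongue at +y) x 28 mm thick, about 0.3 kg; origin at the centre of its underside, z up, x towards the end stop. One 17 mm through hole at x = -45, y = 0 mm. Its ends are at x = +/-70 mm
- board_hole (a point): centre of the mouth of the board's hole, in its top face (28 mm above its underside); over the jig's hole when the board is home
- pin: the locating pin, with a plain round head. Steel shank 12 mm in diameter, 42 mm long, chamfered foot; steel collar 30 mm in diameter at z = 42 to 47 mm; round wooden head 24 mm in diameter at z = 47 to 85 mm. Origin at the shank's tip, z up. Starts upright in one of the rack's holes, tip 8 mm above the bench. Seated in the jig its tip is 6 mm above the bench and the collar lies on the board
- rack: fixed grey block 190 (x) x 60 (y) x 50 mm tall, with three 15 mm through holes at x = -60, 0, +60 mm, holding three pins, any pin in any hole; origin at the centre of its underside, z up
- pin_square: bystander in the rack: pin like the locating pin but with a square head 24 x 24 x 38 mm; origin at its tip
- pin_tee: bystander in the rack: pin with a T head, a bar 16 (x) x 52 (y) x 16 mm on a thin neck, top 87 mm above the tip; origin at its tip
- plunger (a joint): travel of the sprung punch: 0 = up (at rest), 0.020 m = fully down; fully down takes about 8 N, and it springs back by itself
- plunger_top (a point): centre of the top face of the punch's black round cap, 40 mm in diameter, on top of the arch; 120 mm above the bench when up, 100 mm when fully down
- bottle: bystander: clear bottle with blue cap, 64 mm in diameter, 190 mm tall, standing beside the rack; origin at the centre of its underside
- jar: bystander: yellow jar with black lid, 68 mm in diameter, 80 mm tall, near the open end of the jig's channel; origin at the centre of its underside
- offcut: bystander: wooden offcut 90 (x) x 45 (y) x 45 mm lying beside the jig; origin at the centre of its underside
- mallet: bystander: hammer 260 mm long lying on the bench to the right of the jig; origin between its ends
- brush: bystander: flat brush 200 mm long lying on the bench behind the rack; origin between its ends
- post: bystander: dark wooden post offcut 50 x 50 mm, 160 mm tall, standing on end beside the jig, on the robot's side; origin at the centre of its underside
Things that resemble listed ones, but are neither listed nor needed, are in the scene too. There is more than one size of the board; the job needs the larger. Leave any orange look-alike of the pin alone.

How it is judged:
By the outcome, as a careful person would: the job done as asked, in the order asked, and still so for the second after the job is handed in, with the robot touching nothing.
It also fails if it takes over 66 s, if anything falls off the work surface, if the arm or the gripper's body presses on something with over 40 N, if the wrist force passes 120 N, or if a joint passes its speed limit or range.

ROBOT

A 6-joint arm with a two-finger parallel gripper is mounted at the origin on the work surface. World frame = base frame: x ahead of the robot, y to its left, z up, the work surface at z = 0. Lengths are in m, angles in rad, forces in N, time in s.
With the tool pointing down it reaches from about 0.375 to 0.9 m from the base axis. Payload 3.1 kg.
Tool frame: the origin (TCP) lies on the mounting face of the last link; the fingertips stand 173 mm ahead of it and the grasp point (between the pads) lies 155 mm ahead of it; z points along the fingers, y is the line along which they close (so a half turn about z gives the same grasp; the last joint's range is limited). The gripper opens to 85 mm and grips with 20 to 120 N. Pads are 22 mm wide; open, the fingers measure 114 mm over their backs; the gripper's body (76 mm by 85 mm) begins 54 mm behind the grasp point. The pads swing forward as they close: fully open they stand 13 mm farther back than shut.
Start: joints at [1.123, 0.527, 1.433, -0, 1.181, -0.178], TCP at [0.166, 0.603, 0.405] pointing down, gripper open.
Joint ranges: [-3.08, 3.08], [-0.75, 2.2], [0.22, 2.44], [-1.43, 4.57], [0, 2.65], [-2.85, 2.85]. Speed limits (rad/s): [2.79, 2.79, 3.14, 3.14, 3.14, 3.14].

INTERFACE

Orientations are given as a 3x3 rotation matrix whose columns are the frame's x, y, z axes.
In Python, from rig import * gives the robot as it stands. The module is installed in compiled form; this text tells all that it offers.
- The arm moves only by the shell command python3 -m crank 'ROWS' [OPENING]. ROWS is JSON, one flat list of numbers, 6 for each row, row after row: the shift along the tool's x, y, z in m, then the turn, a rotation vector about the tool's x, y, z in rad. A call has 1 to 8 rows; each row is the pose to reach, as a shift and turn from the pose commanded when the call began, along the tool's axes at that moment; what a row does not reach only later rows make up. A row lasts 1/12 s, in which the tool goes at most 41.7 mm and 7.16 degrees, less where a joint would pass 70% of its speed; a pose out of reach is approached as far as the arm can. A call with a gripper value outside its range is refused whole. OPENING is the finger opening in m, from 0 to 0.0854, set as the call begins (- or left out, the last holds). The fingers move at their own pace and stop on an object; the grip force is fixed at half the most. Time passes only in rows, so rows that repeat a pose let the fingers close. It gives the time, the measured TCP pose, the force, the opening and the grip force at its end, in the units of the state.
- read_state(): the state, without advancing time (a new reading comes with each control period).
- snapshot(name): name is "scene" or "top" or "wrist"; returns a dict with "color" (420x560x3 uint8, red, green, blue), "camera_matrix" (3x3 intrinsics, pixels), "k1" (the pictures are not rectified: a ray, as slopes to the right and down, at radius r is drawn at 1 + k1 r^2 times it, then the intrinsics apply), "R" (3x3) and "t" (3): a world point X has camera coordinates R X + t; the wrist camera has in their place "mount" (4x4, takes a point from camera to tool coordinates, whose origin is the TCP and whose axes are the flange's). Camera axes: x right, y down, z forward; pixel columns grow to the right and rows downward; lengths in m; the calibration is good to about 2 mm. A picture is of the moment at which its call begins: read the wrist's pose just before it. There is no depth.
- finish_job(): hands the job in; it is judged then, once.
The state is a dict: "time_s": time; "qpos": joint angles; "dq": joint speeds; "joint_torque": joint torques, N m; "ee_pos": TCP position; "tcp_rot": TCP orientation; "force": force on the tool from outside, world axes, zero at the start; "moment": the same for the moment, N m; "gripper_width": finger opening in m; "gripper_force": force on a finger pad.
Only numpy, scipy, OpenCV 4.12 (cv2) and the standard library are available. Lean on these libraries where they do the work, as an engineer would, in place of code of your own. Each camera call takes 0.05 s, during which the arm holds its last target. There are 200 camera calls.

## Working session

There is one attempt and no reset: what is moved stays moved. The work goes in short steps, Python scripts to look and compute and a shell command to move; the robot and the scene stay as the last step left them, time stands still between calls to the robot, and variables do not carry over. Pictures are saved under pics/ and viewed, at most 10 in all, crops included, and the job is handed in when it is done.

```bash
mkdir -p pics
cat > h.py <<'E'
import numpy as np, cv2
from rig import *
def take(name, fn=None):
    s=read_state(); im=snapshot(name)
    if fn: cv2.imwrite('pics/'+fn+'.png', im['color'][:,:,::-1])
    if name=='wrist':
        M=np.array(im['mount']); Rt=np.array(s['tcp_rot']); p=np.array(s['ee_pos'])
        im['C']=Rt@M[:3,3]+p; im['W']=Rt@M[:3,:3]
    else:
        R=np.array(im['R']); im['C']=-R.T@np.array(im['t']); im['W']=R.T
    return im
def ray(im,u,v):
    K=np.array(im['camera_matrix']); a=np.array([(u-K[0,2])/K[0,0],(v-K[1,2])/K[1,1]])
    s=a.copy()
    for _ in range(20): s=a/(1+im['k1']*(s@s))
    d=im['W']@np.array([s[0],s[1],1.]); return im['C'],d/np.linalg.norm(d)
def onz(im,u,v,z):
    c,d=ray(im,u,v); return c+d*(z-c[2])/d[2]
def proj(im,X):
    c=im['W'].T@(np.array(X)-im['C']); s=c[:2]/c[2]; s=s*(1+im['k1']*(s@s)); K=np.array(im['camera_matrix'])
    return s[0]*K[0,0]+K[0,2], s[1]*K[1,1]+K[1,2]
def tri(obs):
    A=np.zeros((3,3));b=np.zeros(3)
    for im,u,v in obs:
        c,d=ray(im,u,v);P=np.eye(3)-np.outer(d,d);A+=P;b+=P@c
    X=np.linalg.solve(A,b)
    return X,[np.linalg.norm((np.eye(3)-np.outer(d,d))@(X-c)) for c,d in [ray(*o) for o in obs]]
E
python3 - <<'E'
from h import *
import pickle
np.set_printoptions(precision=4,suppress=True)
d={}
for n in('scene','top','wrist'):
    d[n]=take(n,n+'0'); print(n,d[n]['C'],d[n]['W'][:,2],d[n]['camera_matrix'],d[n]['k1'])
pickle.dump(d,open('d0.pkl','wb'))
a=[d[n]['color'][:,:,::-1] for n in('scene','top')]
for n,x in zip(('scene','top'),a): cv2.imwrite(f'pics/{n}0b.png',cv2.resize(x,(800,600),interpolation=cv2.INTER_CUBIC))
s=read_state();print(s['tcp_rot'],s['ee_pos'],s['time_s'],s['force'])
E
```

```text
scene [1.1017 0.7277 0.8088] [-0.4601 -0.642  -0.6133] [[409.6606   0.     275.6305]
 [  0.     409.6606 208.6525]
 [  0.       0.       1.    ]] -0.017467526261495912
top [ 0.4033 -0.0257  1.3187] [ 0.1018 -0.0011 -0.9948] [[471.9116   0.     281.4093]
 [  0.     471.9116 208.4423]
 [  0.       0.       1.    ]] -0.09865123650509545
wrist [0.0919 0.6232 0.3729] [ 0.2875 -0.0805 -0.9544] [[312.8557   0.     282.7341]
 [  0.     312.8557 208.4945]
 [  0.       0.       1.    ]] -0.00028663531339518815
[[-0.9641  0.2656 -0.0007]
 [ 0.2656  0.9641 -0.0015]
 [ 0.0003 -0.0017 -1.    ]] [0.1658 0.6023 0.404 ] 0.15 [0.2143 0.2276 0.2471]
```

View pics/scene0b.png

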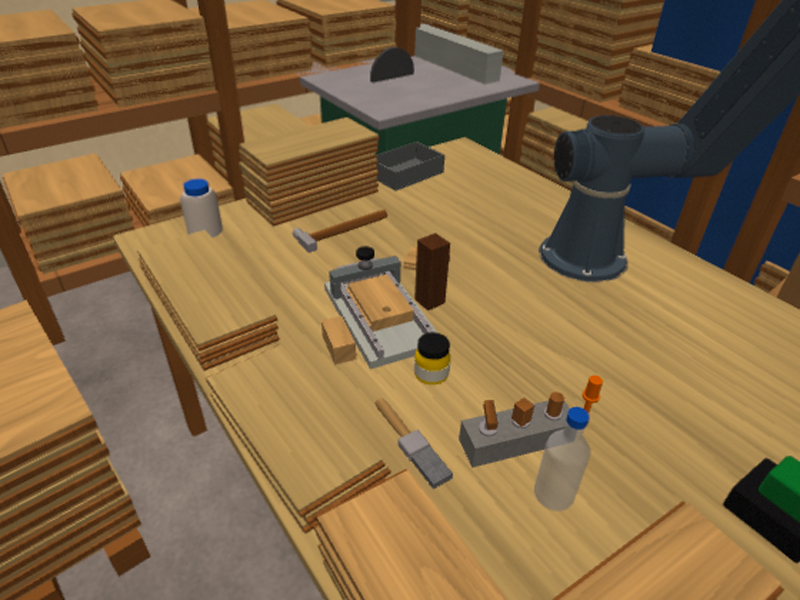

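View pics/top0b.png

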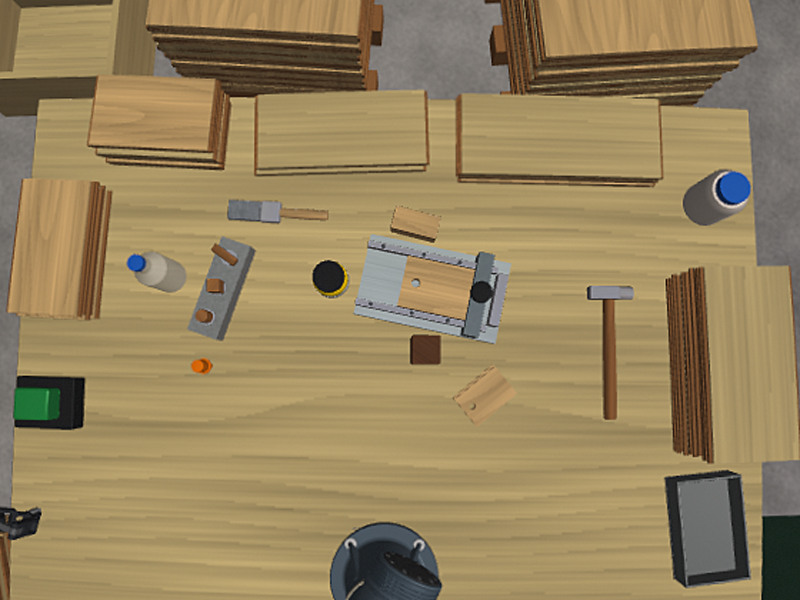

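Scene: round pin is at (555,405), with the orange look-alike at (593,385) beside it. Top view: rack at (220,288), round head (204,317), board hole (416,283), punch cap (482,292), rails' open end on the left, jar (330,278) and post (425,349).

Run:
```python
from h import *
import pickle
np.set_printoptions(precision=4,suppress=True)
d=pickle.load(open('d0.pkl','rb'));t=d['top'];s=d['scene']
f=.7
def P(n,u,v,z): print(n,onz(t,u*f,v*f,z))
P('rackcorners',228,237,.05);P('',254,247,.05);P('',188,331,.05);P('',222,340,.05)
P('round',204,317,.093);P('sq',215,285,.093);P('tee',224,253,.095)
P('hole',416,283,.048);P('cap',482,292,.12);P('stopL',511,263,.06)
P('jig openL',371,236,.02);P('open R',354,314,.02);P('far R',495,343,.02)
P('post',425,345,.16);P('jar',328,275,.08);P('bottlecap',136,263,.19);P('orange',202,366,.05);P('offcut',415,220,.045)
P('board near end',403,257,.048);P('',395,303,.048)
for n,a,b in [('round',(204,317),(555,400)),('cap',(482,291),(366,253)),('hole',(416,283),(387,309))]:
    print(n,tri([(t,a[0]*f,a[1]*f),(s,b[0]*f,b[1]*f)]))
a=s['color'][165:330,215:435,::-1]; a=cv2.resize(a,(800,600),interpolation=cv2.INTER_CUBIC);cv2.imwrite('pics/sc.png',a)
a=t['color'][150:255,125:365,::-1]; a=cv2.resize(a,None,fx=800/240,fy=800/240,interpolation=cv2.INTER_CUBIC);cv2.imwrite('pics/tc.png',a)
```

```text
rackcorners [0.6455 0.3091 0.05  ]
 [0.6266 0.2578 0.05  ]
 [0.4635 0.3785 0.05  ]
 [0.4476 0.3122 0.05  ]
round [0.4877 0.336  0.093 ]
sq [0.5472 0.318  0.093 ]
tee [0.6068 0.3033 0.095 ]
hole [ 0.562  -0.0533  0.048 ]
cap [ 0.5386 -0.1703  0.12  ]
stopL [ 0.6015 -0.2325  0.06  ]
jig openL [0.6568 0.0353 0.02  ]
open R [0.5033 0.0651 0.02  ]
far R [ 0.4514 -0.2079  0.02  ]
post [ 0.4411 -0.0678  0.16  ]
jar [0.5705 0.1108 0.08  ]
bottlecap [0.5719 0.4308 0.19  ]
orange [0.3978 0.3487 0.05  ]
offcut [ 0.6846 -0.0499  0.045 ]
board near end [ 0.6116 -0.0279  0.048 ]
 [ 0.5233 -0.0141  0.048 ]
round (array([0.4884, 0.3408, 0.0783]), [np.float64(0.0005491694872542239), np.float64(0.0005491694872541877)])
cap (array([ 0.539 , -0.1694,  0.1103]), [np.float64(0.0032460140428519284), np.float64(0.003246014042851819)])
hole (array([ 0.5614, -0.0524,  0.0431]), [np.float64(0.0016381659739281463), np.float64(0.0016381659739282744)])
```

View pics/tc.png

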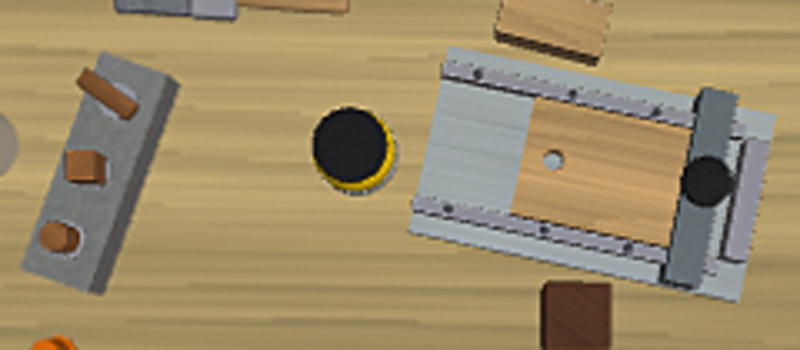

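Crop: round head (60,238), hole (553,160), cap (708,182) — the jig frame is consistent with the stated sizes (the board is about 34 mm short). Going to hover over the jig for a wrist measurement.

```bash
cat >> h.py <<'E'
def go(x,y,z,ang=None):
    """shift in tool axes to world TCP target; ang = world direction of tool y (deg)"""
    s=read_state();R=np.array(s['tcp_rot']);p=np.array(s['ee_pos'])
    out=np.round(R.T@(np.array([x,y,z])-p),4)
    if ang is not None:
        Rt=np.column_stack([[np.sin(np.radians(ang))*-1,np.cos(np.radians(ang)),0],[np.cos(np.radians(ang)),np.sin(np.radians(ang)),0],[0,0,-1]])
        # tool x = y cross z
        Rt[:,0]=np.cross(Rt[:,1],Rt[:,2]); rv=cv2.Rodrigues(R.T@Rt)[0].ravel()
        print('turn',np.round(rv,4))
    print('shift',out,'pos',np.round(p,4),'t',s['time_s'],'F',np.round(s['force'],2))
E
python3 -c "
from h import *
go(.571,.002,.40,79.2)"
```

```text
turn [-0.0017 -0.0004 -0.0803]
shift [-0.55   -0.4712  0.0046] pos [0.1658 0.6023 0.404 ] t 0.15 F [0.21 0.23 0.25]
```

```bash
python3 -m crank '[-0.55,-0.471,0.004,0,0,-0.08,-0.55,-0.471,0.004,0,0,-0.08,-0.55,-0.471,0.004,0,0,-0.08,-0.55,-0.471,0.004,0,0,-0.08,-0.55,-0.471,0.004,0,0,-0.08,-0.55,-0.471,0.004,0,0,-0.08,-0.55,-0.471,0.004,0,0,-0.08,-0.55,-0.471,0.004,0,0,-0.08]' 0; python3 -c "
from h import *
go(.571,.002,.40,79.2)"
```

```text
time_s: 0.82
ee_pos: [0.353, 0.3245, 0.4028]
tcp_rot: [[-0.982, 0.187, -0.0], [0.187, 0.982, -0.0], [0.0, -0.0, -1.0]]
force: [1.5, 0.3, -0.5]
gripper_width: 0.0002
gripper_force: 0.0
turn [-0.0001 -0.0001  0.    ]
shift [-0.2746 -0.2759  0.0028] pos [0.353  0.3245 0.4028] t 0.8167 F [ 1.47  0.31 -0.52]
```

```bash
python3 -m crank '[-0.275,-0.276,0.003,0,0,0,-0.275,-0.276,0.003,0,0,0,-0.275,-0.276,0.003,0,0,0,-0.275,-0.276,0.003,0,0,0,-0.275,-0.276,0.003,0,0,0,-0.275,-0.276,0.003,0,0,0,-0.275,-0.276,0.003,0,0,0,-0.275,-0.276,0.003,0,0,0]'; python3 -c "
from h import *
go(.571,.002,.40,79.2)"
```

```text
time_s: 1.48
ee_pos: [0.5399, 0.0482, 0.4002]
tcp_rot: [[-0.982, 0.188, -0.0], [0.188, 0.982, 0.0], [0.0, 0.0, -1.0]]
force: [1.0, -0.5, -0.6]
gripper_width: -0.0002
gripper_force: 0.0
turn [ 0.0001 -0.0005 -0.0008]
shift [-0.0392 -0.0395  0.0001] pos [0.5399 0.0482 0.4002] t 1.4833 F [ 0.97 -0.52 -0.6 ]
```

```bash
python3 -m crank '[-0.04,-0.05,0,0,0,0,-0.04,-0.05,0,0,0,0,-0.04,-0.05,0,0,0,0,-0.04,-0.05,0,0,0,0]'
python3 - <<'E'
from h import *
import pickle
go(.571,.002,.40,79.2)
im=take('wrist','w1');pickle.dump(im,open('w1.pkl','wb'))
for X in [(.562,-.0533,.048),(.5386,-.1703,.12),(.571,.002,.226)]: print(np.round(proj(im,X),1))
cv2.imwrite('pics/w1b.png',cv2.resize(im['color'][:,:,::-1],(800,600),interpolation=cv2.INTER_CUBIC))
E
```

```text
time_s: 1.82
ee_pos: [0.5694, -0.0078, 0.3997]
tcp_rot: [[-0.982, 0.19, -0.001], [0.19, 0.982, 0.001], [0.001, 0.0, -1.0]]
force: [-0.7, 0.1, 0.4]
gripper_width: 0.0002
gripper_force: 0.0
turn [ 0.0004 -0.0011 -0.0032]
shift [ 0.0003  0.0099 -0.0003] pos [ 0.5694 -0.0078  0.3997] t 1.8167 F [-0.74  0.05  0.37]
[238.1 188.6]
[ 83.1 208.4]
[300.7 268.3]
```

View pics/w1b.png

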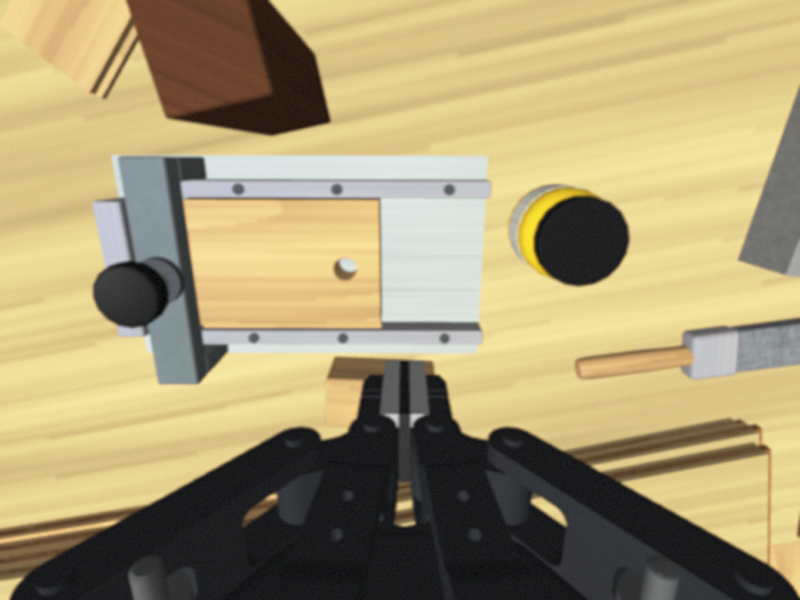

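Wrist view: hole (346,267), cap (130,293), board's near end at column 380, jar at (570,237); the jig's clear of the fingers.

```bash
cat > m1.py <<'E'
from h import *
import pickle
np.set_printoptions(precision=4,suppress=True)
d=pickle.load(open('d0.pkl','rb'));t=d['top'];s=d['scene'];w=pickle.load(open('w1.pkl','rb'));f=.7
def c(u,v):return 125+(u+.5)*.3-.5,150+(v+.5)*.3-.5
def g(u,v):return (u+.5)*f-.5,(v+.5)*f-.5
def show(n,a,b): 
    X,e=tri([(t,*c(*a)),(w,*g(*b))]);print(n,X,e[0])
    return X
show('hole',(553,160),(346,267));show('cap',(708,182),(128,294))
show('end+',(538,97),(379,328));show('end-',(512,212),(380,199))
show('openL',(449,46),(478,353));show('openR',(410,233),(488,156))
show('jar',(352,144),(581,240))
for z,p in((.02,(478,353)),(.02,(488,156)),(.048,(346,267)),(.12,(128,294)),(.042,(449,189)),(.042,(237,189)),(.042,(445,338)),(.042,(254,338))): print(z,onz(w,*g(*p),z),onz(t,*c(*{(478,353):(449,46),(488,156):(410,233),(346,267):(553,160),(128,294):(708,182),(449,189):(448,208),(237,189):(628,246),(445,338):(478,74),(254,338):(656,111)}[p]),z))
E
python3 m1.py
```

```text
hole [ 0.5655 -0.0522  0.0272] 0.0003921031863720033
cap [ 0.5395 -0.1705  0.1108] 0.0005510202739731711
end+ [ 0.6184 -0.0379  0.0305] 0.0009943778207581566
end- [ 0.5233 -0.0181 -0.0058] 0.0018695821805319647
openL [0.6617 0.038  0.0194] 0.0015790033589154287
openR [0.5026 0.0638 0.0498] 0.0009347209856233057
jar [0.5673 0.1097 0.0819] 0.0021617119273908006
0.02 [0.6611 0.0395 0.02  ] [0.6618 0.0364 0.02  ]
0.02 [0.5043 0.0695 0.02  ] [0.504  0.0655 0.02  ]
0.048 [ 0.5608 -0.0487  0.048 ] [ 0.5632 -0.0516  0.048 ]
0.12 [ 0.5374 -0.1642  0.12  ] [ 0.539  -0.1694  0.12  ]
0.042 [0.5206 0.0353 0.042 ] [0.5232 0.0334 0.042 ]
0.042 [ 0.4918 -0.1129  0.042 ] [ 0.4944 -0.1136  0.042 ]
0.042 [0.6329 0.0137 0.042 ] [0.6343 0.011  0.042 ]
0.042 [ 0.6041 -0.134   0.042 ] [ 0.6059 -0.1358  0.042 ]
```

```bash
python3 -m crank '[-0.001,0.012,0.04,0,0,-0.003,-0.001,0.012,0.08,0,0,-0.003,-0.001,0.012,0.12,0,0,-0.003,-0.001,0.012,0.16,0,0,-0.003,-0.001,0.012,0.185,0,0,-0.003,-0.001,0.012,0.197,0,0,-0.003,-0.001,0.012,0.198,0,0,-0.003,-0.001,0.012,0.198,0,0,-0.003]'; python3 -c "
from h import *
go(.571,.002,.201,79.0)"
```

```text
time_s: 2.53
ee_pos: [0.5723, 0.0061, 0.2026]
tcp_rot: [[-0.983, 0.183, -0.0], [0.183, 0.983, 0.0], [0.0, 0.0, -1.0]]
force: [0.8, 0.5, 1.0]
gripper_width: 0.0002
gripper_force: 0.0
turn [ 0.0001 -0.0004  0.0075]
shift [ 0.0005 -0.0043  0.0016] pos [0.5723 0.0061 0.2026] t 2.5333 F [0.77 0.54 1.05]
```

```bash
python3 -m crank '[0,-0.008,0,0,0,0.008,0,-0.014,0,0,0,0.008,0,-0.019,0,0,0,0.008,0,-0.024,0,0,0,0.008,0,-0.029,0,0,0,0.008,0,-0.034,0,0,0,0.008,0,-0.039,0,0,0,0.008,0,-0.042,0,0,0,0.008]'; python3 -m crank '[0,-0.002,0,0,0,0,0,-0.004,0,0,0,0,0,-0.006,0,0,0,0,0,-0.006,0,0,0,0]';  python3 -c "
from h import *
go(.571,.002,.201,79.0)"
```

```text
time_s: 3.2
ee_pos: [0.5646, -0.0367, 0.2026]
tcp_rot: [[-0.981, 0.193, 0.001], [0.193, 0.981, 0.0], [-0.001, 0.0, -1.0]]
force: [1.2, 5.1, 3.7]
gripper_width: -0.0005
gripper_force: 2.4
time_s: 3.53
ee_pos: [0.5633, -0.0423, 0.2022]
tcp_rot: [[-0.981, 0.193, -0.0], [0.193, 0.981, -0.0], [0.0, -0.0, -1.0]]
force: [0.8, 2.5, 2.3]
gripper_width: -0.0002
gripper_force: 1.5
turn [-0.0002 -0.0003 -0.0018]
shift [0.001  0.0449 0.0012] pos [ 0.5633 -0.0423  0.2022] t 3.5333 F [0.76 2.52 2.32]
```

```bash
python3 -m crank '[0,-0.002,0,0,0,0,0,-0.003,0,0,0,0,0,-0.004,0,0,0,0]'; python3 -m crank '[0,-0.001,0,0,0,0,0,-0.002,0,0,0,0,0,-0.003,0,0,0,0]'
```

```text
time_s: 3.78
ee_pos: [0.5626, -0.0459, 0.2021]
tcp_rot: [[-0.981, 0.192, -0.0], [0.192, 0.981, 0.0], [0.0, 0.0, -1.0]]
force: [1.6, 5.0, 3.8]
gripper_width: 0.0003
gripper_force: 2.1
time_s: 4.03
ee_pos: [0.5622, -0.0477, 0.2022]
tcp_rot: [[-0.981, 0.195, 0.001], [0.195, 0.981, 0.003], [-0.0, 0.003, -1.0]]
force: [4.6, 13.9, 3.1]
gripper_width: -0.0005
gripper_force: 7.3
```

```bash
python3 -m crank '[0,-0.001,0,0,0,0,0,-0.001,0,0,0,0]'; python3 -m crank '[0,0.015,0,0,0,0,0,0.03,0,0,0,0,0,0.04,-0.03,0,0,0,0,0.04,-0.07,0,0,0,0,0.04,-0.11,0,0,0,0,0.04,-0.15,0,0,0,0,0.04,-0.15,0,0,0,0,0.04,-0.15,0,0,0]' 0.05; python3 -m crank '[0,0,0,0,0,0,0,0,0,0,0,0]'
python3 - <<'E'
from h import *
import pickle
im=take('wrist','w2');pickle.dump(im,open('w2.pkl','wb'));t=take('top');pickle.dump(t,open('t2.pkl','wb'))
a=cv2.resize(im['color'][60:300,40:360,::-1],(800,600),interpolation=cv2.INTER_CUBIC)
b=cv2.resize(t['color'][150:255,245:385,::-1],(400,300),interpolation=cv2.INTER_CUBIC)
cv2.imwrite('pics/w2b.png',np.vstack([cv2.resize(a,(400,300)),b]))
go(.571,.002,.35,79.0)
E
```

```text
time_s: 4.2
ee_pos: [0.5622, -0.0479, 0.2022]
tcp_rot: [[-0.981, 0.195, 0.001], [0.195, 0.981, 0.004], [-0.0, 0.004, -1.0]]
force: [4.5, 14.6, 2.6]
gripper_width: 0.0002
gripper_force: 7.3
time_s: 4.87
ee_pos: [0.5701, -0.0114, 0.3546]
tcp_rot: [[-0.981, 0.192, 0.005], [0.192, 0.981, -0.003], [-0.006, -0.002, -1.0]]
force: [-0.5, -0.1, -0.9]
gripper_width: 0.0498
gripper_force: 0.0
time_s: 5.03
ee_pos: [0.5688, -0.0109, 0.3505]
tcp_rot: [[-0.981, 0.193, -0.004], [0.193, 0.981, 0.0], [0.004, -0.001, -1.0]]
force: [-0.4, 0.3, -0.8]
gripper_width: 0.0502
gripper_force: 0.0
turn [-0.0003 -0.0043 -0.002 ]
shift [0.0005 0.0129 0.0003] pos [ 0.569  -0.0108  0.3503] t 5.1333 F [-0.75  0.01 -0.47]
```

View pics/w2b.png

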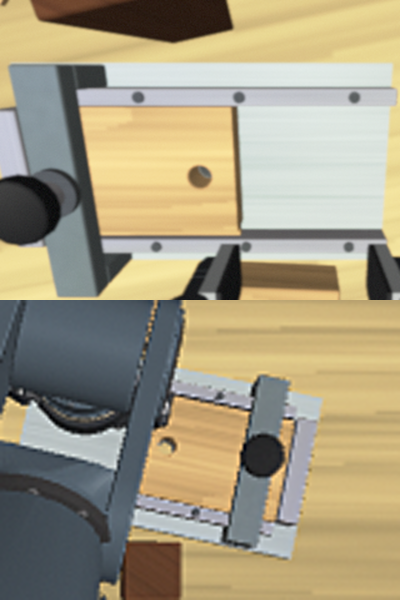

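Hole now at crop (200,176), board end at column 238; in the top crop wood reaches the end stop (column 290). Checking numerically.

Run:
```python
from h import *
import pickle
np.set_printoptions(precision=4,suppress=True)
w=pickle.load(open('w2.pkl','rb'));t=pickle.load(open('t2.pkl','rb'));w1=pickle.load(open('w1.pkl','rb'))
W=lambda im,u,v:((u+.5)*.8-.5+40,(v+.5)*.8-.5+60)
e=np.array([-.191,-.982]);n=np.array([.982,-.191])
def r(nm,X):print(nm,X,'jx,jy rel (.556,-.085):',(X[:2]-[.556,-.085])@e,(X[:2]-[.556,-.085])@n)
r('hole w',onz(w,*W(w,200,176),.048))
for p in((138,97),(239,97),(354,97),(156,246),(246,246),(349,246)): r('screw',onz(w,*W(w,*p),.042))
r('railend',onz(w,*W(w,396,96),.042))
r('baseR',onz(w,*W(w,391,64),.02))
r('end',onz(w,*W(w,236,107),.048));r('end',onz(w,*W(w,239,234),.048))
T=lambda u,v:((u+.5)*.35-.5+245,(v-300+.5)*.35-.5+150)
r('hole t',onz(t,*T(167,446),.048));r('stop face',onz(t,*T(300,418),.06));r('far corner',onz(t,*T(322,399),.02));r('far corner',onz(t,*T(291,558),.02));r('cap',onz(t,*T(263,456),.12))
r('capw',onz(w,*W(w,26,210),.12))
```

```text
hole w [ 0.5541 -0.0836  0.048 ] jx,jy rel (.556,-.085): -0.0010146974236926037 -0.0021234576269493054
screw [ 0.492  -0.1125  0.042 ] jx,jy rel (.556,-.085): 0.03918836490115555 -0.05756488464691977
screw [ 0.5056 -0.0436  0.042 ] jx,jy rel (.556,-.085): -0.031044542507687456 -0.057425470073752295
screw [0.521  0.0349 0.042 ] jx,jy rel (.556,-.085): -0.11101064654429436 -0.05726954512864824
screw [ 0.6037 -0.1346  0.042 ] jx,jy rel (.556,-.085): 0.03955764208460102 0.056279436265188186
screw [ 0.6172 -0.0656  0.042 ] jx,jy rel (.556,-.085): -0.030751498477477737 0.05641682788709505
screw [0.6327 0.0133 0.042 ] jx,jy rel (.556,-.085): -0.1112149275310317 0.056575989412058575
railend [0.5259 0.0636 0.042 ] jx,jy rel (.556,-.085): -0.14017113998359304 -0.05789306238975249
baseR [0.505  0.0675 0.02  ] jx,jy rel (.556,-.085): -0.1400399623011279 -0.07917924305864549
end [ 0.5114 -0.0462  0.048 ] jx,jy rel (.556,-.085): -0.029618539145690886 -0.05118289283101937
end [ 0.6038 -0.0669  0.048 ] jx,jy rel (.556,-.085): -0.026882024323562438 0.04351429240712095
hole t [ 0.5552 -0.0858  0.048 ] jx,jy rel (.556,-.085): 0.000911929603750377 -0.0006208863050916157
stop face [ 0.5824 -0.2107  0.06  ] jx,jy rel (.556,-.085): 0.11835600683089591 0.04992014066566139
far corner [ 0.6072 -0.2381  0.02  ] jx,jy rel (.556,-.085): 0.14060610634173262 0.07950281520304227
far corner [ 0.4517 -0.2079  0.02  ] jx,jy rel (.556,-.085): 0.14063419523760962 -0.07892039746589416
cap [ 0.5389 -0.1685  0.12  ] jx,jy rel (.556,-.085): 0.08530230371357443 -0.0007916000587850747
capw [ 0.5383 -0.1586  0.12  ] jx,jy rel (.556,-.085): 0.07564727268342565 -0.003283949339216821
```

Run:
```python
from h import *
import pickle
w=pickle.load(open('w2.pkl','rb'));t=pickle.load(open('t2.pkl','rb'))
a=cv2.resize(w['color'][130:270,160:260,::-1],(428,600),interpolation=cv2.INTER_CUBIC)
b=cv2.resize(t['color'][180:240,310:365,::-1],(370,404),interpolation=cv2.INTER_CUBIC)
c=np.zeros((600,800,3),np.uint8);c[:,:428]=a;c[:404,430:]=b;cv2.imwrite('pics/z.png',c)
```

```text
(no output)
```

View pics/z.png

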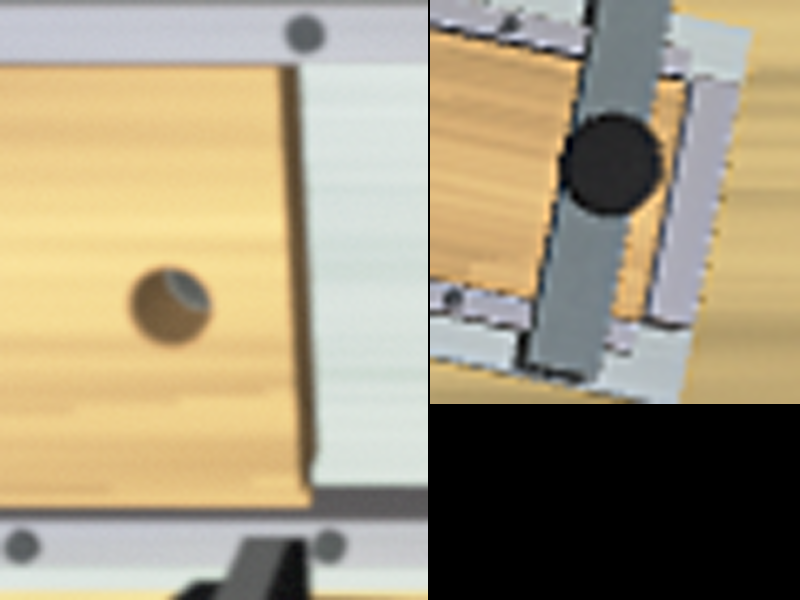

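Run:
```python
from h import *
import pickle
np.set_printoptions(precision=4,suppress=True)
w=pickle.load(open('w2.pkl','rb'));t=pickle.load(open('t2.pkl','rb'))
W=lambda u,v:(160+(u+.5)/4.28-.5,130+(v+.5)/4.286-.5)
T=lambda u,v:(310+(u-430+.5)*55/370-.5,180+(v+.5)*60/404-.5)
e=np.array([-.191,-.982]);n=np.array([.982,-.191])
def r(nm,X):print(nm,X,(X[:2]-[.556,-.085])@e,(X[:2]-[.556,-.085])@n)
r('hole',onz(w,*W(171,306),.048))
for p in((279,70),(286,200),(292,320),(298,440),(302,485)): r('end top',onz(w,*W(*p),.048))
for p in((298,70),(304,200),(309,320),(314,440)): r('end bot',onz(w,*W(*p),.020))
for p in((305,34),(22,546),(330,546)): r('screw',onz(w,*W(*p),.042))
for p in((687,85),(650,318)): r('stop top edge',onz(t,*T(*p),.06)),r('  as .048',onz(t,*T(*p),.048))
for p in((683,85),(645,318)): r('board edge .048',onz(t,*T(*p),.048))
for p in((752,30),(682,402)): r('base corner',onz(t,*T(*p),.02))
for p in((740,84),(692,328)): r('stop far edge(.135)',onz(t,*T(*p),.06))
```

```text
hole [ 0.5543 -0.084   0.048 ] -0.0006932722164888437 -0.0018314859248593537
end top [ 0.5112 -0.0495  0.048 ] -0.026259011573091278 -0.050810397728482136
end top [ 0.537  -0.0546  0.048 ] -0.026210797778851026 -0.024441291940961292
end top [ 0.5622 -0.0597  0.048 ] -0.026065784696497687 0.0012935526123423378
end top [ 0.5889 -0.065   0.048 ] -0.025912334767923904 0.028484024824091826
end top [ 0.5994 -0.0667  0.048 ] -0.026237559745463157 0.03908204465034017
end bot [ 0.5138 -0.051   0.02  ] -0.02533959605998849 -0.04794429777290491
end bot [ 0.5423 -0.0567  0.02  ] -0.0251807994238156 -0.018860159396045406
end bot [ 0.5701 -0.0624  0.02  ] -0.024899831038981444 0.009524379708909899
end bot [ 0.5995 -0.0684  0.02  ] -0.02460273046780095 0.03951442207330366
screw [ 0.5056 -0.0438  0.042 ] -0.03084988455436781 -0.057383800888092876
screw [ 0.604  -0.1346  0.042 ] 0.03953940455226001 0.05661023708174875
screw [ 0.6176 -0.0657  0.042 ] -0.03075567109026357 0.05674759657534525
stop top edge [ 0.579  -0.2055  0.06  ] 0.11395685782091523 0.04558377417604226
  as .048 [ 0.5807 -0.2072  0.048 ] 0.11532014091511403 0.047555475616982236
stop top edge [ 0.4853 -0.1908  0.06  ] 0.1174143929484084 -0.04921248702497529
  as .048 [ 0.4861 -0.1924  0.048 ] 0.11881063880330639 -0.04814453532421995
board edge .048 [ 0.5806 -0.2056  0.048 ] 0.11372869531097785 0.04721862444892051
board edge .048 [ 0.4861 -0.1904  0.048 ] 0.1168373331915141 -0.048557768963022815
base corner [ 0.608  -0.2383  0.02  ] 0.1406256221546269 0.08035894445217809
base corner [ 0.4537 -0.2093  0.02  ] 0.1416404754205623 -0.07674725323020842
stop far edge(.135) [ 0.5797 -0.2269  0.06  ] 0.13478516488249415 0.050407300150918655
stop far edge(.135) [ 0.4816 -0.2076  0.06  ] 0.13461157229053286 -0.049681415925679186
```

Wood meets the stop along its full width and the trailing end is straight at jx ≈ −25.5 mm, hole at jx ≈ −0.7: board is home. Now the pin.

```bash
python3 -c "
from h import *
go(.5,.412,.395,79.0)"
```

```text
turn [-0.0003 -0.0043 -0.002 ]
shift [ 0.1494  0.4015 -0.0442] pos [ 0.569  -0.0108  0.3503] t 5.1333 F [-0.75  0.01 -0.47]
```

```bash
python3 -m crank '[0.149,0.402,-0.044,0,0,-0.002,0.149,0.402,-0.044,0,0,-0.002,0.149,0.402,-0.044,0,0,-0.002,0.149,0.402,-0.044,0,0,-0.002,0.149,0.402,-0.044,0,0,-0.002,0.149,0.402,-0.044,0,0,-0.002,0.149,0.402,-0.044,0,0,-0.002,0.149,0.402,-0.044,0,0,-0.002]' 0.05 >/dev/null;  python3 -c "
from h import *
go(.5,.412,.395,79.0)"
```

```text
turn [-0.002  -0.0024  0.0002]
shift [ 0.0332  0.0888 -0.0102] pos [0.5156 0.3185 0.3849] t 5.8 F [ 1.59 -0.25  0.44]
```

```bash
python3 -m crank '[0.033,0.089,-0.01,0,0,0,0.033,0.089,-0.01,0,0,0,0.033,0.089,-0.01,0,0,0,0.033,0.089,-0.01,0,0,0,0.033,0.089,-0.01,0,0,0,0.033,0.089,-0.01,0,0,0]' >/dev/null
cat > pinw.py <<'E'
import sys
from h import *
import pickle
np.set_printoptions(precision=4,suppress=True)
n=sys.argv[1];im=take('wrist',n);pickle.dump(im,open(n+'.pkl','wb'))
go(.5,.412,.395,79.0)
print(np.round(proj(im,(.486,.339,.093)),1))
cv2.imwrite('pics/%sb.png'%n,cv2.resize(im['color'][:,:,::-1],(800,600),interpolation=cv2.INTER_CUBIC))
E
python3 pinw.py w3
```

```text
turn [-0.0022 -0.0015 -0.0015]
shift [0.002  0.0029 0.0003] pos [0.5014 0.4088 0.3953] t 6.35 F [-0.04  0.22 -0.14]
[203.  198.9]
```

View pics/w3b.png

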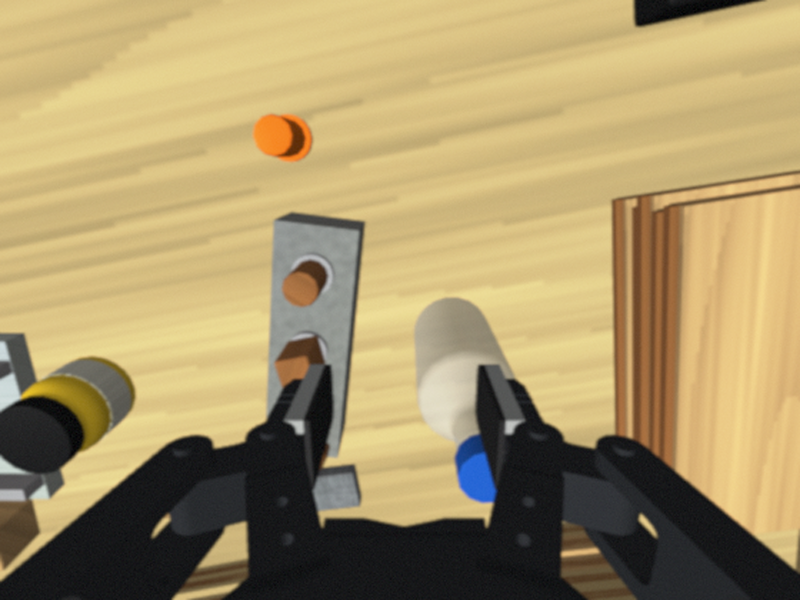

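Wrist view: round head's top disc at (301,290), square pin (298,365), orange pin (273,135), bottle cap (480,468).

Run:
```python
from h import *
import pickle
np.set_printoptions(precision=4,suppress=True)
w=pickle.load(open('w3.pkl','rb'));t=pickle.load(open('d0.pkl','rb'))['top']
g=lambda u,v:((u+.5)*.7-.5,(v+.5)*.7-.5)
c=lambda u,v:(125+(u+.5)*.3-.5,150+(v+.5)*.3-.5)
print(onz(w,*g(301,290),.093))
# brown mask refine
for im,n,(u,v) in((w,'w',g(301,290)),(t,'t',c(60,238))):
    h=cv2.cvtColor(im['color'],cv2.COLOR_RGB2HSV);u,v=int(u),int(v);print(n,h[v-8:v+9:4,u-8:u+9:4].tolist()[2])
print(tri([(w,*g(301,290)),(t,*c(55,236))]))
# collar centre on rack: white ring
print('collar z.055',onz(w,*g(311,274),.055))
X=onz(w,*g(301,290),.093);go(X[0],X[1],.35,79.0)
```

```text
[0.4909 0.3447 0.093 ]
w [[13, 152, 176], [14, 152, 173], [14, 157, 169], [14, 153, 168], [14, 156, 162]]
t [[21, 48, 137], [14, 166, 126], [14, 157, 138], [13, 161, 100], [132, 10, 128]]
(array([0.4922, 0.3426, 0.0863]), [np.float64(0.0002887117722354661), np.float64(0.000288711772235666)])
collar z.055 [0.4899 0.3436 0.055 ]
turn [-0.0022 -0.0015 -0.0015]
shift [-0.0021 -0.0648  0.0454] pos [0.5014 0.4088 0.3953] t 6.35 F [-0.04  0.22 -0.14]
```

```bash
python3 -m crank '[-0.002,-0.033,0.02,0,0,0,-0.002,-0.065,0.04,0,0,0,-0.002,-0.065,0.065,0,0,0,-0.002,-0.065,0.065,0,0,0,-0.002,-0.065,0.065,0,0,0]' 0.06 >/dev/null
python3 pinw.py w4
```

```text
turn [ 0.0005  0.0006 -0.0016]
shift [ 0.0045  0.0669 -0.0631] pos [0.4916 0.3455 0.3318] t 6.8167 F [ 0.59  0.58 -0.3 ]
[273.1 220.5]
```

View pics/w4b.png

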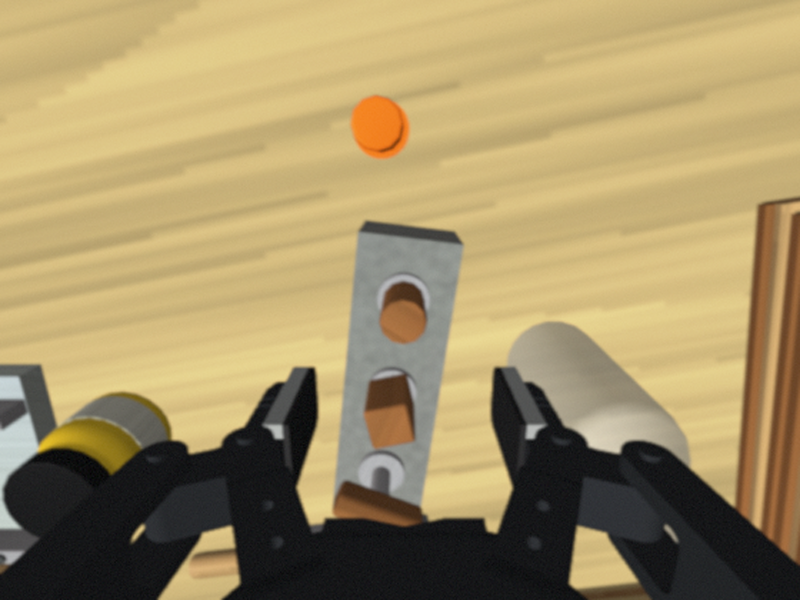

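Head top now at (403,321), midway between the pads; the bottle is clear to the right.

Run:
```python
from h import *
import pickle
np.set_printoptions(precision=4,suppress=True)
w=pickle.load(open('w3.pkl','rb'));w4=pickle.load(open('w4.pkl','rb'));t=pickle.load(open('d0.pkl','rb'))['top']
g=lambda u,v:((u+.5)*.7-.5,(v+.5)*.7-.5)
print(tri([(w,*g(301,290)),(w4,*g(403,321))]))
print(onz(w4,*g(403,321),.093),'collar',onz(w4,*g(404,301),.055))
X=onz(w4,*g(403,321),.093);go(X[0],X[1],.235,79.0)
```

```text
(array([0.4911, 0.3442, 0.091 ]), [np.float64(0.0002475944417024264), np.float64(0.0002475944417024026)])
[0.4902 0.3445 0.093 ] collar [0.492  0.3446 0.055 ]
turn [ 0.0005  0.0006 -0.0016]
shift [ 0.0012 -0.0013  0.0968] pos [0.4916 0.3455 0.3318] t 6.8167 F [ 0.59  0.58 -0.3 ]
```

```bash
python3 -m crank '[0.001,-0.001,0.03,0,0,0,0.001,-0.001,0.06,0,0,0,0.001,-0.001,0.085,0,0,0,0.001,-0.001,0.095,0,0,0,0.001,-0.001,0.097,0,0,0,0.001,-0.001,0.097,0,0,0]' 0.045; python3 -m crank '[0,0,0,0,0,0,0,0,0,0,0,0,0,0,0,0,0,0,0,0,0,0,0,0,0,0,0,0,0,0]' 0.01
```

```text
time_s: 7.32
ee_pos: [0.4901, 0.346, 0.2351]
tcp_rot: [[-0.982, 0.19, 0.001], [0.19, 0.982, 0.001], [-0.001, 0.001, -1.0]]
force: [-1.1, -0.5, -0.2]
gripper_width: 0.0454
gripper_force: 0.0
time_s: 7.73
ee_pos: [0.49, 0.3451, 0.2365]
tcp_rot: [[-0.982, 0.19, 0.003], [0.19, 0.982, -0.0], [-0.003, 0.001, -1.0]]
force: [-0.5, -3.9, 6.0]
gripper_width: 0.0222
gripper_force: 58.5
```

```bash
python3 -m crank '[0,0,-0.03,0,0,0,0,0,-0.06,0,0,0,0,0,-0.09,0,0,0,0,0,-0.12,0,0,0,0,0,-0.12,0,0,0]'; python3 -c "
from h import *
go(.554,-.084,.35,79.0)"
```

```text
time_s: 8.15
ee_pos: [0.4911, 0.3465, 0.3618]
tcp_rot: [[-0.982, 0.191, 0.013], [0.191, 0.982, 0.007], [-0.012, 0.009, -1.0]]
force: [1.6, 1.7, 0.3]
gripper_width: 0.0227
gripper_force: 59.3
turn [0.0092 0.0119 0.0002]
shift [-0.1437 -0.4107  0.0097] pos [0.4911 0.3465 0.3618] t 8.15 F [1.64 1.71 0.34]
```

```bash
python3 -m crank '[-0.01,-0.028,0,0,0,0,-0.02,-0.056,0,0,0,0,-0.03,-0.085,0,0,0,0,-0.04,-0.114,0,0,0,0,-0.05,-0.143,0,0,0,0,-0.06,-0.171,0,0,0,0,-0.07,-0.2,0,0,0,0,-0.08,-0.229,0,0,0,0]'; python3 -c "
from h import *
go(.554,-.084,.35,79.0)"
```

```text
time_s: 8.82
ee_pos: [0.5242, 0.1041, 0.3547]
tcp_rot: [[-0.982, 0.191, 0.001], [0.191, 0.982, 0.0], [-0.001, 0.001, -1.0]]
force: [0.0, -0.1, 0.1]
gripper_width: 0.0224
gripper_force: 59.3
turn [0.0007 0.0011 0.0002]
shift [-0.0651 -0.1789  0.0047] pos [0.5242 0.1041 0.3547] t 8.8167 F [ 0.05 -0.1   0.1 ]
```

```bash
python3 -m crank '[-0.013,-0.03,0.005,0,0,0,-0.025,-0.06,0.01,0,0,0,-0.035,-0.09,0.02,0,0,0,-0.045,-0.12,0.03,0,0,0,-0.055,-0.15,0.04,0,0,0,-0.063,-0.17,0.05,0,0,0,-0.065,-0.179,0.055,0,0,0,-0.065,-0.179,0.055,0,0,0]' >/dev/null; python3 -m crank '[0,0,0,0,0,0,0,0,0,0,0,0,0,0,0,0,0,0]'
python3 - <<'E'
from h import *
import pickle
im=take('wrist','w5');s=take('scene');pickle.dump((im,s),open('w5.pkl','wb'))
go(.554,-.084,.30,79.0)
C=np.array(read_state()['ee_pos']);R=np.array(read_state()['tcp_rot'])
print('hole',np.round(proj(im,(.5543,-.084,.048)),1),'tip',np.round(proj(im,C+R@[0,0,.228]),1),'sc hole',np.round(proj(s,(.555,-.086,.048)),1))
a=cv2.resize(im['color'][110:310,170:390,::-1],(660,600),interpolation=cv2.INTER_CUBIC);cv2.imwrite('pics/w5b.png',a)
E
```

```text
time_s: 9.73
ee_pos: [0.5538, -0.0812, 0.3]
tcp_rot: [[-0.982, 0.189, 0.001], [0.189, 0.982, 0.0], [-0.0, 0.0, -1.0]]
force: [0.4, 0.4, -1.4]
gripper_width: 0.022
gripper_force: 59.3
turn [0.0001 0.0007 0.0021]
shift [-0.0006 -0.0025 -0.    ] pos [ 0.5539 -0.0814  0.3   ] t 9.8333 F [-0.08 -0.42 -0.89]
hole [278.  219.3] tip [281.3 230.1] sc hole [265.9 208.4]
```

View pics/w5b.png

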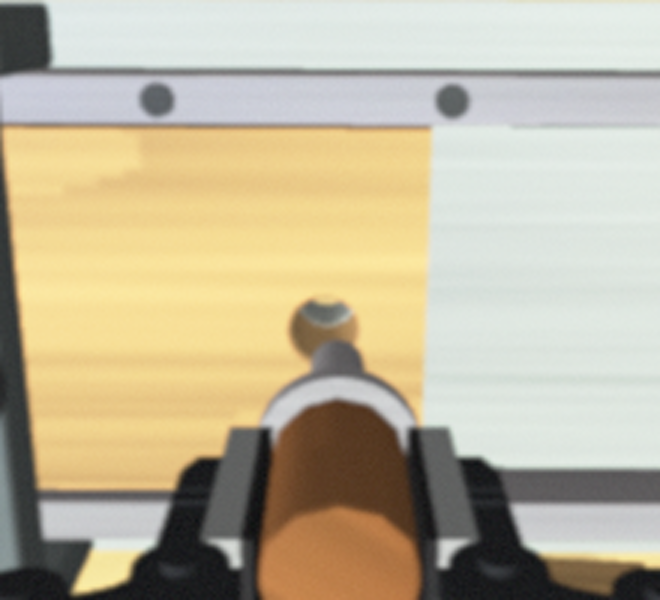

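Hole at crop (324,328), shank tip about (338,364) just in front, upright between the pads.

Run:
```python
from h import *
import pickle
np.set_printoptions(precision=4,suppress=True)
w2=pickle.load(open('w2.pkl','rb'));w5,s=pickle.load(open('w5.pkl','rb'));w1=pickle.load(open('w1.pkl','rb'))
f=lambda u,v:(170+(u+.5)/3-.5,110+(v+.5)/3-.5)
W=lambda u,v:(160+(u+.5)/4.28-.5,130+(v+.5)/4.286-.5)
print(tri([(w5,*f(324,328)),(w2,*W(171,306))]))
h=onz(w5,*f(324,328),.048);t=onz(w5,*f(338,364),.072);print(h,t,h-t)
for p in ((157,100),(452,101)): print('screw',onz(w5,*f(*p),.042))
e=np.array([-.191,-.982]);n=np.array([.982,-.191])
for p in ((157,100),(452,101)):print((onz(w5,*f(*p),.042)[:2]-[.556,-.085])@np.column_stack([e,n]))
print('hole jig',(h[:2]-[.556,-.085])@np.column_stack([e,n]))
p=np.array(read_state()['ee_pos']);d=h-t;go(p[0]+d[0],p[1]+d[1],.3,79)
```

```text
(array([ 0.5546, -0.0844,  0.0466]), [np.float64(7.375050601469352e-05), np.float64(7.37505060146276e-05)])
[ 0.554  -0.0842  0.048 ] [ 0.5549 -0.0808  0.072 ] [-0.0008 -0.0034 -0.024 ]
screw [ 0.4922 -0.1126  0.042 ]
screw [ 0.5057 -0.0437  0.042 ]
[ 0.0393 -0.0574]
[-0.0309 -0.0573]
hole jig [-0.0004 -0.0021]
turn [0.0001 0.0007 0.0021]
shift [ 0.0002 -0.0035 -0.    ] pos [ 0.5539 -0.0814  0.3   ] t 9.8333 F [-0.08 -0.42 -0.89]
```

```bash
python3 -m crank '[-0.001,-0.004,0,0,0,0.002,-0.001,-0.004,0.01,0,0,0.002,-0.001,-0.004,0.02,0,0,0.002,-0.001,-0.004,0.03,0,0,0.002,-0.001,-0.004,0.035,0,0,0.002,-0.001,-0.004,0.04,0,0,0.002,-0.001,-0.004,0.04,0,0,0.002]'
```

```text
time_s: 10.42
ee_pos: [0.5538, -0.0868, 0.2577]
tcp_rot: [[-0.981, 0.193, -0.003], [0.193, 0.981, 0.001], [0.003, 0.001, -1.0]]
force: [0.5, 0.1, -1.4]
gripper_width: 0.0225
gripper_force: 59.3
```

```bash
python3 -m crank '[0,0,0,0,0,0,0,0,0,0,0,0]'; python3 -c "
from h import *
go(.5538,-.085,.2577,79.0)"
```

```text
time_s: 10.58
ee_pos: [0.5542, -0.087, 0.2594]
tcp_rot: [[-0.981, 0.193, -0.0], [0.193, 0.981, -0.0], [0.0, -0.0, -1.0]]
force: [0.0, -0.3, -1.4]
gripper_width: 0.0222
gripper_force: 59.3
turn [-0.     -0.     -0.0018]
shift [0.0008 0.0018 0.0017] pos [ 0.5542 -0.087   0.2594] t 10.5833 F [ 0.01 -0.34 -1.41]
```

Shift +1.5 mm in tool y, then lower slowly.

```bash
python3 -m crank '[0,0.0015,0,0,0,0,0,0.0015,0.004,0,0,0,0,0.0015,0.008,0,0,0,0,0.0015,0.011,0,0,0,0,0.0015,0.012,0,0,0]';python3 -m crank '[0,0,0,0,0,0]'
```

```text
time_s: 11.0
ee_pos: [0.5542, -0.0853, 0.2467]
tcp_rot: [[-0.981, 0.193, -0.001], [0.193, 0.981, 0.0], [0.001, 0.0, -1.0]]
force: [0.3, -0.2, -0.5]
gripper_width: 0.0225
gripper_force: 59.3
time_s: 11.08
ee_pos: [0.5543, -0.0854, 0.2468]
tcp_rot: [[-0.981, 0.193, -0.001], [0.193, 0.981, 0.0], [0.001, 0.0, -1.0]]
force: [-0.3, -0.2, -0.7]
gripper_width: 0.022
gripper_force: 59.3
```

```bash
python3 -m crank '[0,0,0.003,0,0,0,0,0,0.006,0,0,0,0,0,0.009,0,0,0,0,0,0.011,0,0,0]';python3 -m crank '[0,0,0.001,0,0,0,0,0,0.002,0,0,0]'
```

```text
time_s: 11.42
ee_pos: [0.5544, -0.0854, 0.2359]
tcp_rot: [[-0.981, 0.193, -0.0], [0.193, 0.981, 0.0], [0.0, 0.0, -1.0]]
force: [-0.2, 0.3, -0.4]
gripper_width: 0.0219
gripper_force: 59.3
time_s: 11.58
ee_pos: [0.5545, -0.0854, 0.2345]
tcp_rot: [[-0.981, 0.193, -0.0], [0.193, 0.981, 0.0], [0.0, 0.0, -1.0]]
force: [-2.0, 0.5, 8.7]
gripper_width: 0.0223
gripper_force: 60.5
```

```bash
python3 -m crank '[0,0,0,0,0,0,0,0,0,0,0,0,0,0,0,0,0,0,0,0,0,0,0,0]' 0.045; python3 -m crank '[0,0,-0.03,0,0,0,0,0,-0.06,0,0,0,0,0,-0.09,0,0,0,0,0.035,-0.11,0,0,0,0,0.07,-0.11,0,0,0,0,0.1,-0.11,0,0,0,0,0.1,-0.11,0,0,0,0,0.1,-0.11,0,0,0]'
python3 - <<'E'
from h import *
import pickle
im=take('wrist','w6');pickle.dump(im,open('w6.pkl','wb'))
go(.5389,-.169,.31,79.0)
for X in [(.555,-.085,.091),(.555,-.085,.048),(.5389,-.168,.12)]: print(np.round(proj(im,X),1))
a=cv2.resize(im['color'][70:310,40:360,::-1],(800,600),interpolation=cv2.INTER_CUBIC);cv2.imwrite('pics/w6b.png',a)
E
```

```text
time_s: 11.92
ee_pos: [0.5545, -0.0855, 0.2344]
tcp_rot: [[-0.981, 0.193, 0.0], [0.193, 0.981, -0.0], [-0.0, -0.0, -1.0]]
force: [-0.1, -0.6, 0.1]
gripper_width: 0.0451
gripper_force: 0.0
time_s: 12.58
ee_pos: [0.5736, 0.0143, 0.3445]
tcp_rot: [[-0.982, 0.189, 0.0], [0.189, 0.982, -0.0], [-0.0, -0.0, -1.0]]
force: [-0.3, 0.7, -0.4]
gripper_width: 0.045
gripper_force: 0.0
turn [-0.0005 -0.0003 -0.0001]
shift [-0.0008 -0.1854  0.0343] pos [0.5735 0.0132 0.3442] t 12.6333 F [0.3  0.29 0.11]
[147.7 218.1]
[167.7 202.1]
[  2.4 232.3]
```

View pics/w6b.png

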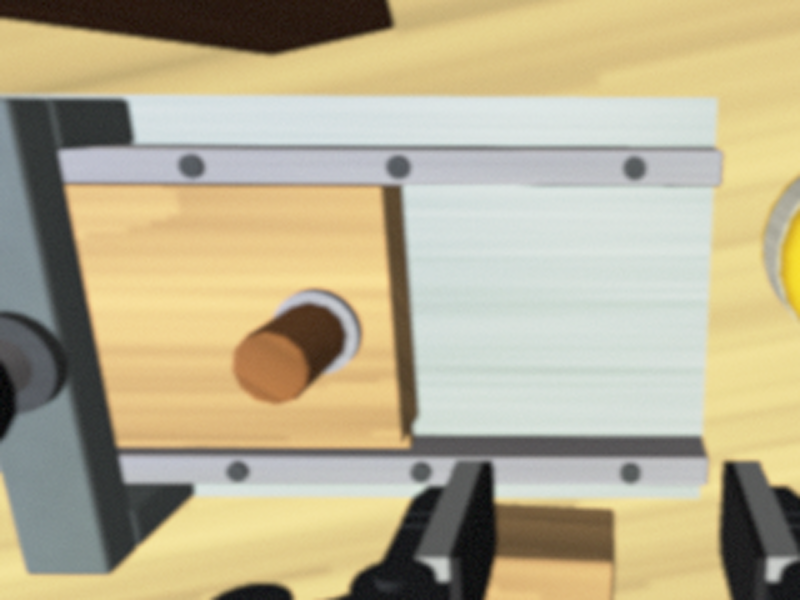

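Head top at crop (272,368) matches the seated prediction (z 0.091), collar flat on board, board end unmoved. Now the punch.

```bash
python3 -m crank '[-0.001,-0.035,0,0,0,0,-0.001,-0.07,0,0,0,0,-0.001,-0.105,0,0,0,0,-0.001,-0.14,0,0,0,0,-0.001,-0.17,0.005,0,0,0,-0.001,-0.185,0.01,0,0,0,-0.001,-0.185,0.02,0,0,0,-0.001,-0.185,0.03,0,0,0]' 0; python3 -m crank '[0,0,0,0,0,0,0,0,0,0,0,0]'; python3 -c "
from h import *
go(.5383,-.1689,.293,79.0)"
```

```text
time_s: 13.3
ee_pos: [0.5384, -0.171, 0.3137]
tcp_rot: [[-0.981, 0.197, 0.0], [0.197, 0.981, 0.0], [-0.0, 0.0, -1.0]]
force: [-0.7, 1.4, 0.1]
gripper_width: -0.0003
gripper_force: 0.0
time_s: 13.47
ee_pos: [0.5386, -0.1682, 0.3132]
tcp_rot: [[-0.981, 0.192, -0.003], [0.192, 0.981, 0.002], [0.003, 0.001, -1.0]]
force: [0.3, 0.4, 1.0]
gripper_width: 0.0002
gripper_force: 0.0
turn [ 0.0011 -0.003  -0.0012]
shift [ 0.0001 -0.0008  0.0202] pos [ 0.5386 -0.1682  0.3132] t 13.4667 F [0.3  0.43 1.01]
```

```bash
python3 -m crank '[0,0,0.008,0,0,0,0,0,0.016,0,0,0,0,0,0.022,0,0,0,0,0,0.026,0,0,0,0,0,0.03,0,0,0,0,0,0.034,0,0,0,0,0,0.037,0,0,0,0,0,0.037,0,0,0]'; python3 -m crank '[0,0,0.0015,0,0,0,0,0,0.003,0,0,0]'
```

```text
time_s: 14.13
ee_pos: [0.5392, -0.1684, 0.2772]
tcp_rot: [[-0.981, 0.193, 0.0], [0.193, 0.981, 0.001], [0.0, 0.001, -1.0]]
force: [0.3, 4.1, 5.0]
gripper_width: 0.0
gripper_force: 2.8
time_s: 14.3
ee_pos: [0.5391, -0.1684, 0.2748]
tcp_rot: [[-0.981, 0.193, 0.0], [0.193, 0.981, 0.001], [-0.0, 0.001, -1.0]]
force: [0.1, 3.8, 6.7]
gripper_width: -0.0002
gripper_force: 3.3
```

Spring still yielding; go on until a hard stop.

```bash
python3 -m crank '[0,0,0.0015,0,0,0,0,0,0.003,0,0,0]'; python3 -m crank '[0,0,0.001,0,0,0,0,0,0.0015,0,0,0,0,0,0.0015,0,0,0]'
```

```text
time_s: 14.47
ee_pos: [0.5392, -0.1684, 0.2732]
tcp_rot: [[-0.981, 0.193, 0.0], [0.193, 0.981, 0.001], [-0.0, 0.001, -1.0]]
force: [-3.0, 6.3, 27.1]
gripper_width: 0.0002
gripper_force: 13.5
time_s: 14.72
ee_pos: [0.5391, -0.1683, 0.2733]
tcp_rot: [[-0.981, 0.193, 0.001], [0.193, 0.981, 0.0], [-0.001, 0.0, -1.0]]
force: [-4.3, 6.2, 24.4]
gripper_width: -0.0001
gripper_force: 12.4
```

Hard stop at the expected 0.273. Release upward and verify with the fixed cameras.

```bash
python3 -m crank '[0,0,-0.02,0,0,0,0,0,-0.04,0,0,0,0,0,-0.07,0,0,0,0,0,-0.1,0,0,0,0,0.04,-0.13,0,0,0,0,0.08,-0.13,0,0,0,0,0.12,-0.13,0,0,0,0,0.16,-0.13,0,0,0]'; python3 -m crank '[0,0.04,0,0,0,0,0,0.04,0,0,0,0,0,0.04,0,0,0,0]' >/dev/null
python3 - <<'E'
from h import *
import pickle
np.set_printoptions(precision=4,suppress=True)
w=take('wrist');s=take('scene');d=pickle.load(open('d0.pkl','rb'))
# cap in scene: dark blob, before/after
def blob(im,X,rad,f):
    u,v=proj(im,X);g=im['color'].astype(int);yy,xx=np.mgrid[:420,:560]
    m=f(g)&(abs(xx-u)<rad)&(abs(yy-v)<rad)
    return np.round([xx[m].mean(),yy[m].mean(),yy[m].min()],1),int(m.sum())
dark=lambda g:g.max(2)<50
cap=(.539,-.1685,.115)
print('cap before',blob(d['scene'],cap,14,dark),'after',blob(s,cap,14,dark))
brown=lambda g:(g[:,:,0]-g[:,:,2]>50)&(g[:,:,0]<200)&(g[:,:,0]>g[:,:,1]*1.3)
print('head scene',blob(s,(.555,-.0855,.07),16,brown),np.round(proj(s,(.555,-.0855,.072)),1))
print('head wrist',blob(w,(.5548,-.0855,.091),16,brown),np.round(proj(w,(.5548,-.0855,.091)),1))
go(.5,0,.4,79)
E
```

```text
time_s: 15.38
ee_pos: [0.5697, -0.013, 0.4007]
tcp_rot: [[-0.981, 0.194, 0.002], [0.194, 0.981, -0.001], [-0.003, -0.001, -1.0]]
force: [1.2, 1.2, 0.0]
gripper_width: 0.0001
gripper_force: 0.0
cap before (array([255.5, 177.9, 173. ]), 100) after (array([255.4, 177.7, 173. ]), 98)
head scene (array([264.5, 206.6, 191. ]), 623) [266.  202.2]
head wrist (array([158.5, 195.4, 182. ]), 505) [157.1 197.2]
turn [-0.0011 -0.0004 -0.0014]
shift [ 0.0709 -0.0392 -0.0005] pos [0.5771 0.0249 0.3994] t 15.7333 F [-1.07  0.07 -0.25]
```

The cap is back up, the pin is seated, and the arm is clear. Handing in.

```bash
python3 -c "
from rig import *
print(finish_job())"
```

```text
the job is handed in; nothing more can be done
None
```

The job is handed in at about 16 s: the board is home against the stop (measured within about 1 mm), the round-headed pin is seated with its collar on the board, and the punch was then pushed to its hard stop and has sprung back up. The interface gave no verdict.

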